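# Put the packing set back in its holders

### The arm

A 7-joint arm with a two-finger parallel gripper is mounted at the origin on a cart in front of the work surface, level with it; the furniture and walls round the work are solid. World frame = base frame: x ahead of the robot, y to its left, z up, the work surface at z = 0. Lengths are in m, angles in rad, forces in N, time in s.
With the tool pointing down it reaches from about 0.425 to 0.875 m from the base axis. Payload 8.4 kg.
Tool frame: the origin (TCP) lies midway between the tips of the shut fingers; the grasp point (between the pads) lies 19 mm behind it; z points along the fingers, y is the line along which they close (so a half turn about z gives the same grasp; the last joint's range is limited). The gripper opens to 85 mm and grips with 20 to 120 N. Pads are 22 mm wide; open, the fingers measure 114 mm over their backs; the gripper's body (76 mm by 85 mm) begins 54 mm behind the grasp point. The pads swing forward as they close: fully open they stand 13 mm farther back than shut.
Start: joints at [1.068, 0.333, 0.04, 1.465, -0.013, 1.343, -0.059], TCP at [0.255, -0.598, 0.231] pointing down, gripper open.
Joint ranges: [-2.58, 2.58], [-0.38, 2.09], [-1.3, 1.39], [0.25, 2.4], [-1.5, 4.64], [0.08, 2.09], [-2.65, 2.65]. Speed limits (rad/s): [2.22, 2.22, 2.79, 2.79, 3.14, 3.14, 3.14].

### API

Orientations are given as a unit quaternion [w, x, y, z].
In Python, from plant import * gives the robot as it stands.
- The arm moves only by the tool drive_tool, never from a script. Its argument "commands" is a list of rows, each an object with "delta_rot": the turn, a rotation vector about the world's x, y, z in rad, a list of three; "dp": the shift along the world's x, y, z in m, a list of three; "hand": the finger opening in m, from 0 to 0.0854. In form: [{"delta_rot": [rx, ry, rz], "dp": [tx, ty, tz], "hand": hand}, ...]. A call has 1 to 20 rows; each row shifts and turns the commanded pose from where the row before left it; what a row does not reach is not made up. A row lasts 1/10 s, in which the tool goes at most 50 mm and 8.59 degrees, less where a joint would pass 70% of its speed; a pose out of reach is approached as far as the arm can. A call with a gripper value outside its range is refused whole. The fingers move at their own pace and stop on an object; the grip force is fixed at half the most. Time passes only in rows, so rows that do not move let the fingers close. It gives the time, the measured TCP pose, the force, the opening and the grip force at its end, in the units of the state.
- get_state(): the state, without advancing time (a new reading comes with each control period).
- camera(name): name is "scene" or "top" or "wrist"; returns (picture, depth): 384x512x3 uint8, red, green, blue; 384x512 float32, m along the optical axis (not along the pixel's ray), 0 where there is no reading.
- camera_params(name): a dict with "camera_matrix" (3x3 intrinsics, pixels), "dist_coeffs" ([k1, k2, p1, p2, k3] as OpenCV has them; the pictures are not rectified), "world_from_camera" (4x4, takes a point from camera to world coordinates). Camera axes: x right, y down, z forward; pixel columns grow to the right and rows downward; lengths in m; the calibration is good to about 2 mm. A picture is of the moment at which its call begins: read the wrist's pose just before it. camera_params takes no time and is no camera call; for the wrist camera it gives the pose at the moment of the call.
- hand_in(): hands the job in; it is judged then, once.
The state is a dict: "time_s": time; "joint_pos": joint angles; "joint_vel": joint speeds; "effort": joint torques, N m; "position": TCP position; "tool_rot": TCP orientation; "ft_force": force on the tool from outside, world axes, zero at the start; "torque": the same for the moment, N m; "grip_width": finger opening in m; "gripper_force": force on a finger pad.
Only numpy, scipy, OpenCV 4.12 (cv2) and the standard library are available. Lean on these libraries where they do the work, as an engineer would, in place of code of your own. Each camera call takes 0.05 s, during which the arm holds its last target. There are 200 camera calls.

### The job

Put the packing set back in its four plywood holders: the small white carton flat in the broad tray, the tape measure standing on its base in the narrow tray, the glue stick upright in the round socket, and the roll of black tape lying flat in the middle of the round pad. Each must sit fully down in its own holder and be let go; leave the white label roll and the blue cup, which stand among them, where they are.

Things in the scene. Friction and masses are not known exactly. Their poses are not given: they have to be found in the camera images.
- carton_mid (a point): Small white carton with a brown tape strip, a closed box 60 x 85 x 35 mm (x, y, z) lying flat in the row of things before the robot (not the like carton at the far left of the bench), 120 g. Point at its centre, half-way up; x across the 60 mm width, y along the length. Grip across the 60 mm.
- measure_mid (a point): Teal-green tape measure standing on its flat base. Case 36 mm thick (x), 72 mm long (y), 64 mm high; 210 g. Point at the case's centre, half-way up (32 mm). Towards -y a yellow tape tongue sticks out 18 mm beyond the case. Grip across the thickness.
- glue_mid (a point): Glue stick standing upright, white with a red collar, a round stick 28 to 30 mm in diameter and 95 mm high, 45 g. Point at its centre, half-way up.
- black_tape_mid (a point): Roll of black electrical tape lying flat, 57 mm outside diameter, 19 mm high, 50 g. Point at its centre, half-way up (9.5 mm). Its hole cannot be entered: grip across the outside.
- label_roll_mid (a point): Roll of white labels standing on end, 68 mm in diameter, 47 mm high. Not part of the job: stays where it is. Point at its centre, half-way up.
- cup_mid (a point): Blue plastic cup standing upright, 66 mm in diameter, 82 mm high. Not part of the job: stays where it is. Point at its centre, half-way up.
- broad_tray: Broad plywood tray, inside 77 mm (x) by 102 mm (y), floor 4 mm above the bench, 5 mm thick walls up to 12 mm above the bench. The end walls (at +-y) are whole; the long sides (at +-x) have walls only for 18 mm at each corner, open between for the fingers. Screwed to the bench; origin at the centre of its underside, on the bench top; z up.
- narrow_tray: Narrow plywood tray, inside 55 mm (x) by 112 mm (y), floor 4 mm above the bench, 5 mm thick walls up to 12 mm above the bench. The end walls (at +-y) are whole; the long sides (at +-x) have walls only for 18 mm at each corner, open between for the fingers. Screwed to the bench; origin at the centre of its underside, on the bench top; z up.
- socket: Round plywood socket, an upright tube of 47 mm inside and 57 mm outside diameter on a thin 76 mm round foot; inner floor 4 mm and rim 24 mm above the bench. Screwed to the bench; origin at the centre of its underside, on the bench top; z up.
- round_pad: Round flat plywood pad, 90 mm in diameter, with a cork disc on top; its flat top is 8 mm above the bench, without a rim. Screwed to the bench; origin at the centre of its underside, on the bench top; z up.
There are look-alikes about, which are no part of the job. Leave any green or purple look-alike of the part that bears glue_mid alone.

How it is judged:
By the outcome, as a careful person would: the job done as asked, in the order asked, and still so for the second after the job is handed in, with the robot touching nothing.
It also fails if it takes over 112 s, if anything falls off the work surface, if the arm or the gripper's body presses on something with over 40 N, if the wrist force passes 120 N, or if a joint passes its speed limit or range.

## Working session

There is one attempt and no reset: what is moved stays moved. The work goes in short steps, Python scripts to look and compute and a tool call to move; the robot and the scene stay as the last step left them, time stands still between calls to the robot, and variables do not carry over. Pictures are saved under pics/ and viewed, at most 14 in all, crops included, and the job is handed in when it is done.

Besides the shell and the picture viewer there is one more tool, called as a command line: name --argument value ..., lists and objects as JSON in quotes. drive_tool: Moves the arm, as the interface text tells. Its arguments: {"type":"object","properties":{"commands":{"type":"array","items":{"type":"object","properties":{"delta_rot":{"type":"array","items":{"type":"number"}},"dp":{"type":"array","items":{"type":"number"}},"hand":{"type":"number"}}}}},"required":["commands"]}

```bash
ls; mkdir -p pics; cat > h.py <<'E'
from plant import *
import numpy as np, cv2
def grab(n):
    p=camera_params(n); im,d=camera(n); return im,d,p
def save(im,f): cv2.imwrite('pics/'+f,im[:,:,::-1])
def ray(p,uv,z):
    "pixels -> world points on plane z"
    uv=np.array(uv,float).reshape(-1,1,2)
    n=cv2.undistortPoints(uv,np.array(p['camera_matrix']),np.array(p['dist_coeffs']))[:,0]
    T=np.array(p['world_from_camera']); d=np.c_[n,np.ones(len(n))]@T[:3,:3].T
    return T[:3,3]+d*((z-T[2,3])/d[:,2])[:,None]
def cloud(p,d):
    h,w=d.shape; uv=np.stack(np.meshgrid(np.arange(w),np.arange(h)),-1).reshape(-1,1,2).astype(float)
    n=cv2.undistortPoints(uv,np.array(p['camera_matrix']),np.array(p['dist_coeffs']))[:,0]
    T=np.array(p['world_from_camera'])
    return ((np.c_[n,np.ones(len(n))]*d.reshape(-1,1))@T[:3,:3].T+T[:3,3]).reshape(h,w,3)
E
python3 - <<'E'
from h import *
for n in('scene','top'):
    im,d,p=grab(n); save(im,n+'0.png'); np.savez(n+'0.npz',im=im,d=d,**{k:np.array(v) for k,v in p.items()})
    print(n,np.round(p['world_from_camera'],3).tolist(),np.round(p['camera_matrix'],1).tolist())
s=get_state();print(s)
E
```

```text
pics
scene [[-0.577, -0.537, 0.615, -0.218], [-0.816, 0.397, -0.419, 0.486], [-0.019, -0.744, -0.667, 0.848], [0.0, 0.0, 0.0, 1.0]] [[399.8, 0.0, 254.6], [0.0, 399.8, 188.0], [0.0, 0.0, 1.0]]
top [[-0.008, -0.983, 0.182, 0.262], [-1.0, 0.007, -0.004, -0.011], [0.003, -0.182, -0.983, 1.323], [0.0, 0.0, 0.0, 1.0]] [[451.1, 0.0, 258.7], [0.0, 451.1, 189.2], [0.0, 0.0, 1.0]]
{'time_s': 0.1, 'joint_pos': array([ 1.06779348,  0.33382428,  0.03986406,  1.46618737, -0.01336781,
        1.34327038, -0.05850751]), 'joint_vel': array([-8.92305389e-04,  2.58448631e-04,  6.99477641e-04, -4.61639339e-05,
        3.83605480e-04, -1.32281584e-03, -2.48057704e-03]), 'effort': array([ 3.34409058e-03, -6.60023403e+01,  1.36989478e+00, -4.06476688e+01,
        1.70027447e-02,  8.98384082e-03, -1.93566507e-05]), 'position': array([ 0.25521037, -0.59736348,  0.23051817]), 'tool_rot': array([-6.82653747e-04,  9.79687521e-01,  2.00528938e-01, -2.02467181e-04]), 'ft_force': array([-0.03602338,  0.18469079, -0.49735656]), 'torque': array([0.0183889 , 0.02157477, 0.00192382]), 'gripper_force': 0.0, 'grip_width': 0.08548448492446242}
```

View pics/top0.png

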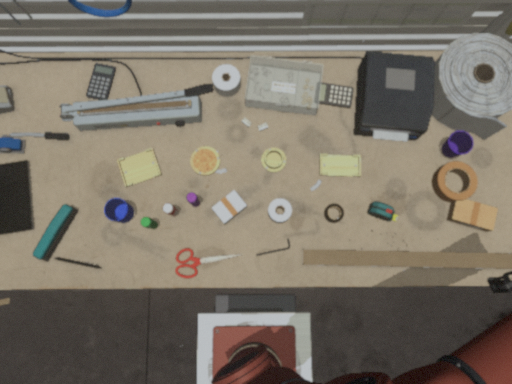

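View pics/scene0.png

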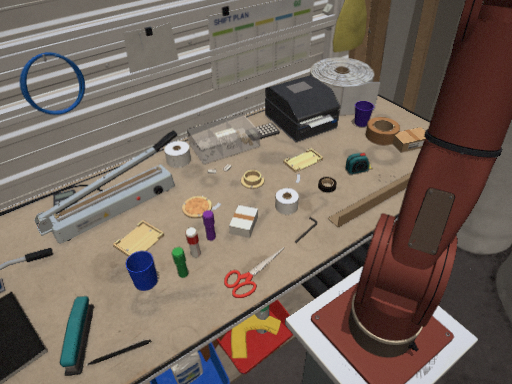

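The row at the front, in top-view pixels, holds the cup (119,210), glue stick (169,209), carton (229,207), label roll (280,210), black tape (334,213) and tape measure (382,210). The holders are the broad tray (139,167), pad (204,160), socket (273,159) and narrow tray (341,165).

The glue stick could be one of three: green (147,222), purple (192,199) or white/red (169,209). The white/red one fits the description. I'll confirm that in a crop and measure.

```bash
python3 - <<'E'
from h import *
z=dict(np.load('top0.npz')); im,d=z['im'],z['d']; C=cloud(z,d)
save(cv2.resize(im[135:240,95:405],None,fx=2.58,fy=2.58,interpolation=cv2.INTER_CUBIC),'crop0.png')
m=((C[...,2]>0.007)&(d>0)).astype(np.uint8); m[:135]=0;m[240:]=0
n,l,st,ce=cv2.connectedComponentsWithStats(m)
for i in range(1,n):
    if st[i,4]<25: continue
    q=l==i; P=C[q]; h=np.percentile(P[:,2],90)
    R=cv2.minAreaRect((P[:,:2]*1000).astype(np.float32))
    print(ce[i].round(),st[i,4],'z90 %.3f'%h,'rect',np.round(R[0]),np.round(R[1]),round(R[2]))
print('bench z', np.median(C[225:240,200:300,2]))
E
```

```text
[ 24. 142.] 619 z90 0.049 rect [646. 654.] [ 50. 208.] 3
[395. 137.] 276 z90 0.075 rect [ 648. -404.] [171.  28.] 85
[458. 145.] 520 z90 0.078 rect [ 622. -594.] [73. 66.] 90
[485. 136.] 48 z90 0.046 rect [ 659. -691.] [26.  9.] 48
[205. 160.] 477 z90 0.012 rect [593. 146.] [87. 87.] 44
[154. 162.] 87 z90 0.015 rect [588. 299.] [87. 24.] 18
[272. 159.] 191 z90 0.025 rect [596. -61.] [65. 64.] 40
[322. 164.] 68 z90 0.014 rect [ 578. -209.] [24. 65.] 88
[358. 165.] 63 z90 0.016 rect [ 574. -309.] [23. 66.] 87
[123. 173.] 93 z90 0.015 rect [560. 383.] [87. 26.] 19
[ 15. 198.] 2129 z90 0.016 rect [488. 700.] [214.  95.] 7
[464. 198.] 2316 z90 0.049 rect [ 467. -611.] [228. 132.] 28
[229. 207.] 644 z90 0.038 rect [449.  70.] [65. 85.] 39
[192. 199.] 137 z90 0.096 rect [467. 171.] [28. 29.] 15
[117. 210.] 430 z90 0.081 rect [445. 388.] [86. 66.] 42
[279. 211.] 437 z90 0.048 rect [436. -75.] [66. 66.] 89
[381. 211.] 401 z90 0.065 rect [ 431. -376.] [88. 41.] 69
[170. 209.] 142 z90 0.097 rect [438. 234.] [27. 28.] 83
[ 59. 223.] 631 z90 0.056 rect [405. 556.] [ 37. 116.] 63
[333. 213.] 208 z90 0.021 rect [ 431. -234.] [56. 53.] 90
[148. 223.] 155 z90 0.097 rect [401. 295.] [28. 29.] 39
bench z -1.5210278753174933e-06
```

View pics/crop0.png

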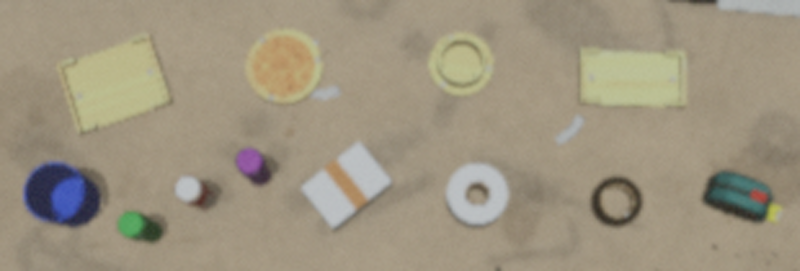

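The crop shows the white/red glue stick at crop (190,190), standing between the green one (132,225) and the purple one (252,165). The measured sizes match the given ones. I'll move above the carton with the closing axis at 39° and the arm kept outside the minimum reach.

drive_tool --commands '[{"dp":[0.0195,0.035,0],"delta_rot":[0,0,0.1],"hand":0.085},{"dp":[0.0195,0.035,0],"delta_rot":[0,0,0.1],"hand":0.085},{"dp":[0.0195,0.035,0],"delta_rot":[0,0,0.1],"hand":0.085},{"dp":[0.0195,0.035,0],"delta_rot":[0,0,0.1],"hand":0.085},{"dp":[0.0195,0.035,0],"delta_rot":[0,0,0.1],"hand":0.085},{"dp":[0.0195,0.035,0],"delta_rot":[0,0,0.1],"hand":0.085},{"dp":[0.0195,0.035,0],"delta_rot":[0,0,0.1],"hand":0.085},{"dp":[0.0195,0.035,0],"delta_rot":[0,0,0.1],"hand":0.085},{"dp":[0.0195,0.035,0],"delta_rot":[0,0,0.1],"hand":0.085},{"dp":[0.0195,0.035,0],"delta_rot":[0,0,0.1],"hand":0.085},{"dp":[0,0.04,0],"delta_rot":[0,0,0.1],"hand":0.085},{"dp":[0,0.04,0],"delta_rot":[0,0,0.1],"hand":0.085},{"dp":[0,0.04,0],"delta_rot":[0,0,0.1],"hand":0.085},{"dp":[0,0.04,0],"delta_rot":[0,0,0.1],"hand":0.085},{"dp":[0,0.04,0],"delta_rot":[0,0,0.1],"hand":0.085},{"dp":[0,0.04,0],"delta_rot":[0,0,0.1],"hand":0.085},{"dp":[0,0.04,0],"delta_rot":[0,0,0.1],"hand":0.085},{"dp":[0,0.04,0],"delta_rot":[0,0,0.15],"hand":0.085},{"dp":[0,0,0],"delta_rot":[0,0,0],"hand":0.085},{"dp":[0,0,0],"delta_rot":[0,0,0],"hand":0.085}]'

```text
time_s: 2.1
position: [0.4501, 0.0728, 0.2311]
tool_rot: [-0.0, 0.429, 0.903, -0.0]
ft_force: [0.2, -0.8, -0.0]
grip_width: 0.0847
gripper_force: 0.0
```

```bash
cat >> h.py <<'E'
def st():
    s=get_state(); w,x,y,z=s['tool_rot']
    yx,yy,yz=2*(x*y-w*z),1-2*(x*x+z*z),2*(y*z+w*x)
    print('t %.1f'%s['time_s'],'p',np.round(s['position']*1000,1),'close axis %.1f deg'%np.degrees(np.arctan2(yy,yx)),'f',np.round(s['ft_force'],1),'w %.1f'%(s['grip_width']*1000),'gf %.0f'%s['gripper_force'],'q',np.round(s['joint_pos'],2))
def comps(C,im,d,m,box,minpx=150):
    m=(m&(d>0)&(C[...,0]>box[0])&(C[...,0]<box[1])&(C[...,1]>box[2])&(C[...,1]<box[3])).astype(np.uint8)
    n,l,s,ce=cv2.connectedComponentsWithStats(m)
    for i in range(1,n):
        if s[i,4]<minpx: continue
        P=C[l==i]; R=cv2.minAreaRect((P[:,:2]*1000).astype(np.float32))
        print(ce[i].round(),s[i,4],'z50 %.3f'%np.median(P[:,2]),'rect',np.round(R[0],1),np.round(R[1],1),round(R[2],1))
E
python3 - <<'E'
from h import *
st(); im,d,p=grab('wrist'); save(im,'w1.png'); C=cloud(p,d)
comps(C,im,d,(C[...,2]>0.03)&(C[...,2]<.042),(.3,.6,-.1,.2))
comps(C,im,d,(C[...,2]>0.009)&(C[...,2]<.018),(.3,.8,-.3,.5))
E
```

```text
t 2.1 p [450.1  72.8 231.1] close axis 39.2 deg f [ 0.2 -0.8 -0. ] w 84.7 gf 0 q [ 0.42 -0.04 -0.65  1.88 -0.02  1.29  0.46]
[253. 164.] 4593 z50 0.036 rect [451.1  70.3] [60.2 85.6] 38.5
[173. 237.] 280 z50 0.036 rect [435.1 -55.5] [66.6 26.9] 8.4
[476.  80.] 508 z50 0.013 rect [585.3 296.4] [78.5 23. ] 19.8
[392. 189.] 1933 z50 0.010 rect [596.2 147.2] [80.9 87. ] 34.1
[480. 227.] 267 z50 0.013 rect [714.8 178.7] [15.3 58.9] 20.3
[178. 229.] 181 z50 0.014 rect [433.9 -53.1] [63.8 22.3] 10.8
[275. 295.] 169 z50 0.014 rect [583.6 -48.9] [54.3 20.4] 46.4
[278. 321.] 173 z50 0.014 rect [606.3 -70.9] [46.6 22. ] 45.1
```

View pics/w1.png

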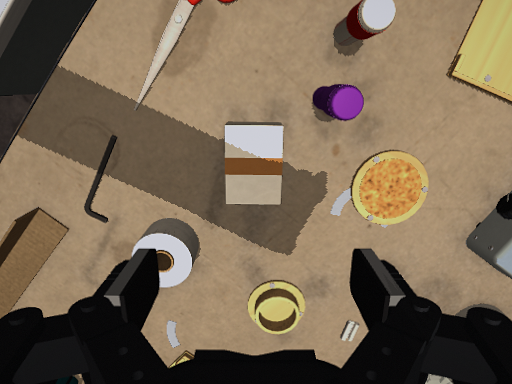

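The wrist view shows the carton centred at pixel (253,164), with the glue stick's neighbours clear of it. Its measured size is 60.2x85.6 mm at (451,70), 38.5°. Going down to grip it.

drive_tool --commands '[{"dp":[0.001,-0.0025,-0.03],"delta_rot":[0,0,-0.01],"hand":0.085},{"dp":[0,0,-0.04],"hand":0.085},{"dp":[0,0,-0.04],"hand":0.085},{"dp":[0,0,-0.04],"hand":0.085},{"dp":[0,0,-0.04],"hand":0.085},{"dp":[0,0,-0.02],"hand":0.085},{"dp":[0,0,-0.012],"hand":0.085},{"dp":[0,0,-0.006],"hand":0.085},{"dp":[0,0,0],"hand":0.04},{"dp":[0,0,0],"hand":0.04},{"dp":[0,0,0],"hand":0.04},{"dp":[0,0,0],"hand":0.04},{"dp":[0,0,0],"hand":0.04},{"dp":[0,0,0],"hand":0.04}]'

```text
invalid input at $.commands[1]: expected keys delta_rot, dp, hand
```

drive_tool --commands '[{"dp":[0.001,-0.0025,-0.03],"delta_rot":[0,0,-0.01],"hand":0.085},{"dp":[0,0,-0.04],"delta_rot":[0,0,0],"hand":0.085},{"dp":[0,0,-0.04],"delta_rot":[0,0,0],"hand":0.085},{"dp":[0,0,-0.04],"delta_rot":[0,0,0],"hand":0.085},{"dp":[0,0,-0.04],"delta_rot":[0,0,0],"hand":0.085},{"dp":[0,0,-0.02],"delta_rot":[0,0,0],"hand":0.085},{"dp":[0,0,-0.012],"delta_rot":[0,0,0],"hand":0.085},{"dp":[0,0,-0.006],"delta_rot":[0,0,0],"hand":0.085},{"dp":[0,0,0],"delta_rot":[0,0,0],"hand":0.04},{"dp":[0,0,0],"delta_rot":[0,0,0],"hand":0.04},{"dp":[0,0,0],"delta_rot":[0,0,0],"hand":0.04},{"dp":[0,0,0],"delta_rot":[0,0,0],"hand":0.04},{"dp":[0,0,0],"delta_rot":[0,0,0],"hand":0.04},{"dp":[0,0,0],"delta_rot":[0,0,0],"hand":0.04}]'

```text
time_s: 3.55
position: [0.4524, 0.0698, 0.0045]
tool_rot: [0.001, 0.434, 0.901, 0.0]
ft_force: [-0.7, -1.0, 7.6]
grip_width: 0.0592
gripper_force: 65.3
```

drive_tool --commands '[{"dp":[0,0,0.015],"delta_rot":[0,0,0],"hand":0.04},{"dp":[0,0,0.03],"delta_rot":[0,0,0],"hand":0.04},{"dp":[0,0,0.04],"delta_rot":[0,0,0],"hand":0.04},{"dp":[0,0,0.04],"delta_rot":[0,0,0],"hand":0.04},{"dp":[0,0,0.03],"delta_rot":[0,0,0],"hand":0.04},{"dp":[0.012,0.027,0],"delta_rot":[0,0,-0.034],"hand":0.04},{"dp":[0.012,0.027,0],"delta_rot":[0,0,-0.034],"hand":0.04},{"dp":[0.012,0.027,0],"delta_rot":[0,0,-0.034],"hand":0.04},{"dp":[0.012,0.027,0],"delta_rot":[0,0,-0.034],"hand":0.04},{"dp":[0.012,0.027,0],"delta_rot":[0,0,-0.034],"hand":0.04},{"dp":[0.012,0.027,0],"delta_rot":[0,0,-0.034],"hand":0.04},{"dp":[0.012,0.027,0],"delta_rot":[0,0,-0.034],"hand":0.04},{"dp":[0.012,0.027,0],"delta_rot":[0,0,-0.034],"hand":0.04},{"dp":[0.012,0.027,0],"delta_rot":[0,0,-0.034],"hand":0.04},{"dp":[0.012,0.027,0],"delta_rot":[0,0,-0.034],"hand":0.04},{"dp":[0,0,0],"delta_rot":[0,0,0],"hand":0.04}]'

```text
time_s: 5.15
position: [0.5709, 0.3439, 0.1582]
tool_rot: [-0.001, 0.579, 0.815, 0.001]
ft_force: [-1.0, 0.2, -0.9]
grip_width: 0.0589
gripper_force: 64.9
```

```bash
python3 - <<'E'
from h import *
st(); im,d,p=grab('wrist'); save(im,'w2.png'); C=cloud(p,d)
comps(C,im,d,(C[...,2]>0.009)&(C[...,2]<.018),(.5,.7,.24,.44),80)
comps(C,im,d,(C[...,2]>0.07),(.4,.9,.1,.5),500)
E
```

```text
t 5.2 p [570.9 343.9 158.2] close axis 19.2 deg f [-1.   0.2 -0.9] w 58.9 gf 65 q [-0.1   0.5  -0.7   1.48  0.33  1.27 -0.5 ]
[256. 124.] 891 z50 0.012 rect [560.7 383.1] [87.1 23.1] 19.4
[410. 159.] 459 z50 0.014 rect [697.2 401.4] [ 3.1 77.2] 4.1
[72. 81.] 3064 z50 0.080 rect [438.7 381.2] [66.4 65.3] 18.5
[280. 294.] 72019 z50 0.190 rect [602.7 313.9] [319.9 245.8] 9.9
[ 15. 188.] 1305 z50 0.088 rect [410.5 298. ] [12.9 28.3] 19.1
[ 45. 274.] 1857 z50 0.093 rect [440.7 237.6] [28.9 27.6] 17.4
```

View pics/w2.png

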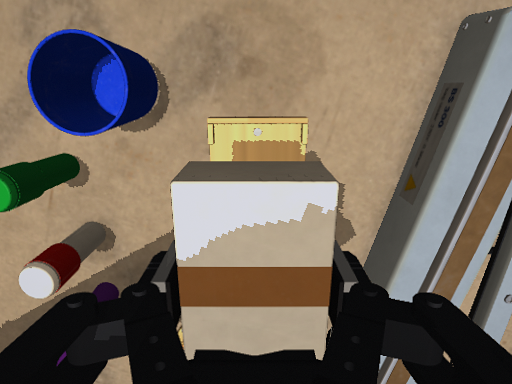

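The view shows the tray end at (256,120) behind the held carton. That puts the tray centre at (575.5,341), 19.4°. Lowering.

drive_tool --commands '[{"dp":[0.005,-0.003,-0.02],"delta_rot":[0,0,0.004],"hand":0.04},{"dp":[0,0,-0.04],"delta_rot":[0,0,0],"hand":0.04},{"dp":[0,0,-0.04],"delta_rot":[0,0,0],"hand":0.04},{"dp":[0,0,-0.02],"delta_rot":[0,0,0],"hand":0.04},{"dp":[0,0,-0.012],"delta_rot":[0,0,0],"hand":0.04},{"dp":[0,0,-0.008],"delta_rot":[0,0,0],"hand":0.04},{"dp":[0,0,-0.005],"delta_rot":[0,0,0],"hand":0.04},{"dp":[0,0,-0.004],"delta_rot":[0,0,0],"hand":0.04},{"dp":[0,0,0],"delta_rot":[0,0,0],"hand":0.04},{"dp":[0,0,0],"delta_rot":[0,0,0],"hand":0.04}]'

```text
time_s: 6.2
position: [0.5767, 0.337, 0.01]
tool_rot: [0.0, 0.579, 0.816, 0.0]
ft_force: [-0.8, 0.6, -0.6]
grip_width: 0.0591
gripper_force: 64.9
```

drive_tool --commands '[{"dp":[-0.001,0.0035,0],"delta_rot":[0,0,0],"hand":0.04},{"dp":[0,0,-0.0015],"delta_rot":[0,0,0],"hand":0.04},{"dp":[0,0,0],"delta_rot":[0,0,0],"hand":0.072},{"dp":[0,0,0],"delta_rot":[0,0,0],"hand":0.072},{"dp":[0,0,0],"delta_rot":[0,0,0],"hand":0.072},{"dp":[0,0,0.02],"delta_rot":[0,0,0],"hand":0.075},{"dp":[0,0,0.03],"delta_rot":[0,0,0],"hand":0.085},{"dp":[0,0,0.04],"delta_rot":[0,0,0],"hand":0.085},{"dp":[0,0,0.04],"delta_rot":[0,0,0],"hand":0.085},{"dp":[0,0,0.04],"delta_rot":[0,0,0],"hand":0.085},{"dp":[0,0,0.02],"delta_rot":[0,0,0],"hand":0.085},{"dp":[0,0,0],"delta_rot":[0,0,0],"hand":0.085}]'

```text
time_s: 7.4
position: [0.5766, 0.3414, 0.2019]
tool_rot: [0.001, 0.579, 0.816, 0.003]
ft_force: [0.6, 0.1, -0.2]
grip_width: 0.0848
gripper_force: 0.0
```

```bash
python3 - <<'E'
from h import *
st(); im,d,p=grab('wrist'); C=cloud(p,d)
comps(C,im,d,(C[...,2]>0.009)&(C[...,2]<.018),(.5,.65,.24,.44),80)
comps(C,im,d,(C[...,2]>0.03)&(C[...,2]<.05),(.5,.65,.2,.45),500)
i,dd,p=grab('top'); C=cloud(p,dd)
comps(C,i,dd,(C[...,2]>0.03)&(C[...,2]<.05),(.5,.65,.2,.45),50)
E
```

```text
t 7.4 p [576.6 341.4 201.9] close axis 19.3 deg f [ 0.6  0.1 -0.2] w 84.8 gf 0 q [-0.09  0.48 -0.71  1.42  0.31  1.35 -0.48]
[250. 115.] 682 z50 0.013 rect [560.5 383.2] [86.9 22.7] 19.3
[251. 210.] 533 z50 0.012 rect [590.3 298.8] [86.9 23.8] 19.3
[252. 167.] 5610 z50 0.040 rect [575.3 343.1] [60.1 84.8] 19.3
```

The carton top is at 40 mm (4+35 expected) and it sits centred in the tray. Next is the tape measure, about (434,-368) with closing axis -21°.

drive_tool --commands '[{"dp":[-0.0071,-0.0355,0],"delta_rot":[0,0,-0.037],"hand":0.085},{"dp":[-0.0071,-0.0355,0],"delta_rot":[0,0,-0.037],"hand":0.085},{"dp":[-0.0071,-0.0355,0],"delta_rot":[0,0,-0.037],"hand":0.085},{"dp":[-0.0071,-0.0355,0],"delta_rot":[0,0,-0.037],"hand":0.085},{"dp":[-0.0071,-0.0355,0],"delta_rot":[0,0,-0.037],"hand":0.085},{"dp":[-0.0071,-0.0355,0],"delta_rot":[0,0,-0.037],"hand":0.085},{"dp":[-0.0071,-0.0355,0],"delta_rot":[0,0,-0.037],"hand":0.085},{"dp":[-0.0071,-0.0355,0],"delta_rot":[0,0,-0.037],"hand":0.085},{"dp":[-0.0071,-0.0355,0],"delta_rot":[0,0,-0.037],"hand":0.085},{"dp":[-0.0071,-0.0355,0],"delta_rot":[0,0,-0.037],"hand":0.085},{"dp":[-0.0071,-0.0355,0],"delta_rot":[0,0,-0.037],"hand":0.085},{"dp":[-0.0071,-0.0355,0],"delta_rot":[0,0,-0.037],"hand":0.085},{"dp":[-0.0071,-0.0355,0],"delta_rot":[0,0,-0.037],"hand":0.085},{"dp":[-0.0071,-0.0355,0],"delta_rot":[0,0,-0.037],"hand":0.085},{"dp":[-0.0071,-0.0355,0],"delta_rot":[0,0,-0.037],"hand":0.085},{"dp":[-0.0071,-0.0355,0],"delta_rot":[0,0,-0.037],"hand":0.085},{"dp":[-0.0071,-0.0355,0],"delta_rot":[0,0,-0.037],"hand":0.085},{"dp":[-0.0071,-0.0355,0],"delta_rot":[0,0,-0.037],"hand":0.085},{"dp":[-0.0071,-0.0355,0],"delta_rot":[0,0,-0.037],"hand":0.085},{"dp":[-0.0071,-0.0355,0],"delta_rot":[0,0,0],"hand":0.085}]'

```text
time_s: 9.5
position: [0.432, -0.3708, 0.1961]
tool_rot: [-0.001, 0.824, 0.566, -0.001]
ft_force: [0.8, 0.8, -0.1]
grip_width: 0.0851
gripper_force: 0.0
```

```bash
python3 - <<'E'
from h import *
st(); im,d,p=grab('wrist'); save(im,'w3.png'); C=cloud(p,d)
print('case upper');comps(C,im,d,(C[...,2]>0.045)&(C[...,2]<.08),(.35,.52,-.45,-.28))
print('all');comps(C,im,d,(C[...,2]>0.006)&(C[...,2]<.08),(.35,.52,-.45,-.28))
hsv=cv2.cvtColor(im,cv2.COLOR_RGB2HSV)
print('yellow');comps(C,im,d,(hsv[...,0]>20)&(hsv[...,0]<35)&(hsv[...,1]>150)&(C[...,2]>.006),(.35,.5,-.45,-.28),20)
E
```

```text
t 9.5 p [ 432.  -370.8  196.1] close axis -21.1 deg f [ 0.8  0.8 -0.1] w 85.1 gf 0 q [ 0.83  0.21 -0.23  1.7   0.05  1.24  0.22]
case upper
[257. 169.] 2899 z50 0.062 rect [ 435.8 -367.4] [65.4 39.5] 69.8
all
[257. 168.] 3219 z50 0.061 rect [ 431.4 -379.2] [90.9 39.6] 69.4
yellow
[251. 209.] 32 z50 0.007 rect [ 413.9 -410.6] [19.9  6. ] 55.8
[264. 209.] 35 z50 0.007 rect [ 424.8 -414.9] [19.4  6.4] 69.6
```

View pics/w3.png

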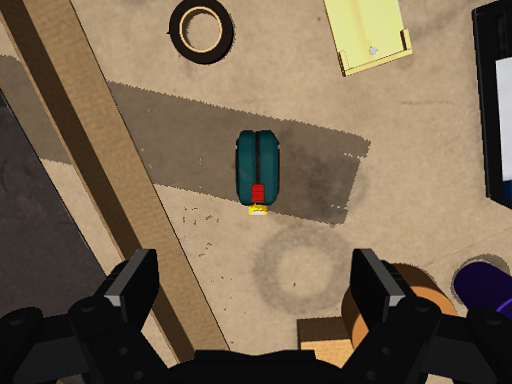

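The measure is at (257,168) with its tongue at (257,210). Its centre is about (435,-370), length along 69.4°.

drive_tool --commands '[{"dp":[0.003,0.001,-0.03],"delta_rot":[0,0,0.01],"hand":0.065},{"dp":[0,0,-0.04],"delta_rot":[0,0,0],"hand":0.065},{"dp":[0,0,-0.04],"delta_rot":[0,0,0],"hand":0.065},{"dp":[0,0,-0.04],"delta_rot":[0,0,0],"hand":0.065},{"dp":[0,0,-0.02],"delta_rot":[0,0,0],"hand":0.065},{"dp":[0,0,-0.01],"delta_rot":[0,0,0],"hand":0.065},{"dp":[0,0,0],"delta_rot":[0,0,0],"hand":0.065},{"dp":[0,0,0],"delta_rot":[0,0,0],"hand":0.02},{"dp":[0,0,0],"delta_rot":[0,0,0],"hand":0.02},{"dp":[0,0,0],"delta_rot":[0,0,0],"hand":0.02},{"dp":[0,0,0],"delta_rot":[0,0,0],"hand":0.02},{"dp":[0,0,0],"delta_rot":[0,0,0],"hand":0.02},{"dp":[0,0,0],"delta_rot":[0,0,0],"hand":0.02}]'

```text
time_s: 10.85
position: [0.4371, -0.3693, 0.0193]
tool_rot: [0.001, 0.821, 0.571, 0.0]
ft_force: [-1.4, 1.8, 7.1]
grip_width: 0.0338
gripper_force: 59.5
```

drive_tool --commands '[{"dp":[0,0,0.015],"delta_rot":[0,0,0],"hand":0.02},{"dp":[0,0,0.03],"delta_rot":[0,0,0],"hand":0.02},{"dp":[0,0,0.04],"delta_rot":[0,0,0],"hand":0.02},{"dp":[0,0,0.035],"delta_rot":[0,0,0],"hand":0.02},{"dp":[0.02,0.0165,0],"delta_rot":[0,0,0.045],"hand":0.02},{"dp":[0.02,0.0165,0],"delta_rot":[0,0,0.045],"hand":0.02},{"dp":[0.02,0.0165,0],"delta_rot":[0,0,0.045],"hand":0.02},{"dp":[0.02,0.0165,0],"delta_rot":[0,0,0.045],"hand":0.02},{"dp":[0.02,0.0165,0],"delta_rot":[0,0,0.045],"hand":0.02},{"dp":[0.02,0.0165,0],"delta_rot":[0,0,0.045],"hand":0.02},{"dp":[0.02,0.0165,0],"delta_rot":[0,0,0.045],"hand":0.02},{"dp":[0,0,0],"delta_rot":[0,0,0],"hand":0.02},{"dp":[0,0,0],"delta_rot":[0,0,0],"hand":0.02}]'

```text
time_s: 12.15
position: [0.5772, -0.2521, 0.1374]
tool_rot: [-0.0, 0.721, 0.693, -0.0]
ft_force: [-0.1, -0.1, -1.3]
grip_width: 0.0341
gripper_force: 60.1
```

```bash
python3 - <<'E'
from h import *
st(); im,d,p=grab('wrist'); save(im,'w4.png'); C=cloud(p,d)
comps(C,im,d,(C[...,2]>0.008)&(C[...,2]<.018),(.5,.66,-.36,-.16),60)
print('held');comps(C,im,d,(C[...,2]>0.09)&(C[...,2]<.19),(.5,.66,-.33,-.16),500)
E
```

```text
t 12.2 p [ 577.2 -252.1  137.4] close axis -2.2 deg f [-0.1 -0.1 -1.3] w 34.1 gf 60 q [ 0.62  0.38 -0.35  1.62  0.14  1.17  0.2 ]
[255. 126.] 863 z50 0.012 rect [ 579.9 -210.7] [22.6 65.2] 87.7
held
[254. 271.] 20448 z50 0.179 rect [ 578.3 -240.8] [69.8 69.5] 42.4
```

View pics/w4.png

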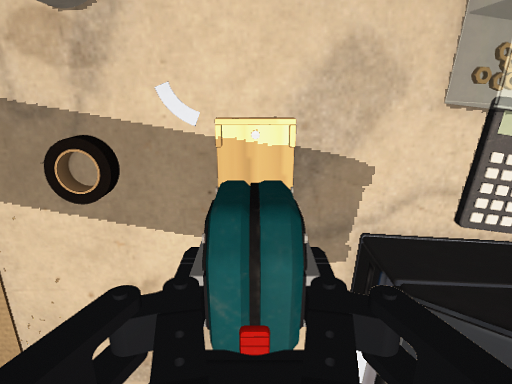

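The tray end is at (256,126), giving a tray centre of (578,-260). The measure is aligned, with its tongue toward the far end. Lowering.

drive_tool --commands '[{"dp":[0.001,-0.001,-0.02],"delta_rot":[0,0,0],"hand":0.02},{"dp":[0,0,-0.035],"delta_rot":[0,0,0],"hand":0.02},{"dp":[0,0,-0.025],"delta_rot":[0,0,0],"hand":0.02},{"dp":[0,0,-0.015],"delta_rot":[0,0,0],"hand":0.02},{"dp":[0,0,-0.01],"delta_rot":[0,0,0],"hand":0.02},{"dp":[0,0,-0.005],"delta_rot":[0,0,0],"hand":0.02},{"dp":[0,0,-0.003],"delta_rot":[0,0,0],"hand":0.02},{"dp":[0,0,0],"delta_rot":[0,0,0],"hand":0.02},{"dp":[0,0,0],"delta_rot":[0,0,0],"hand":0.02}]'

```text
time_s: 13.1
position: [0.5779, -0.2544, 0.0257]
tool_rot: [0.001, 0.721, 0.692, 0.0]
ft_force: [0.1, -0.5, -2.8]
grip_width: 0.0336
gripper_force: 60.1
```

drive_tool --commands '[{"dp":[0,0,-0.0015],"delta_rot":[0,0,0],"hand":0.02},{"dp":[0,0,-0.001],"delta_rot":[0,0,0],"hand":0.02},{"dp":[0,0,0],"delta_rot":[0,0,0],"hand":0.02},{"dp":[0,0,0],"delta_rot":[0,0,0],"hand":0.055},{"dp":[0,0,0],"delta_rot":[0,0,0],"hand":0.055},{"dp":[0,0,0],"delta_rot":[0,0,0],"hand":0.055},{"dp":[0,0,0.02],"delta_rot":[0,0,0],"hand":0.055},{"dp":[0,0,0.04],"delta_rot":[0,0,0],"hand":0.055},{"dp":[0,0,0.04],"delta_rot":[0,0,0],"hand":0.07},{"dp":[0,0,0.04],"delta_rot":[0,0,0],"hand":0.085},{"dp":[0,0,0.03],"delta_rot":[0,0,0],"hand":0.085},{"dp":[0,0,0],"delta_rot":[0,0,0],"hand":0.085}]'

```text
time_s: 14.3
position: [0.5797, -0.2549, 0.1976]
tool_rot: [0.004, 0.721, 0.692, 0.002]
ft_force: [0.7, -0.6, 0.3]
grip_width: 0.0852
gripper_force: 0.0
```

```bash
python3 - <<'E'
from h import *
st(); im,d,p=grab('wrist'); save(im,'w5.png'); C=cloud(p,d)
comps(C,im,d,(C[...,2]>0.008)&(C[...,2]<.018),(.5,.66,-.36,-.16),60)
print('case');comps(C,im,d,(C[...,2]>0.045)&(C[...,2]<.09),(.5,.66,-.33,-.16),100)
i,d,p=grab('top'); C=cloud(p,d)
m=(C[...,2]>.05)&(C[...,1]>-.32)&(C[...,1]<-.18)&(C[...,0]<.62)&(C[...,0]>.5);print(m.sum())
E
```

```text
t 14.3 p [ 579.7 -254.9  197.6] close axis -2.4 deg f [ 0.7 -0.6  0.3] w 85.2 gf 0 q [ 0.62  0.34 -0.35  1.54  0.12  1.27  0.21]
[251. 116.] 606 z50 0.012 rect [ 580.1 -210.8] [23.2 65. ] 87.7
[251. 220.] 510 z50 0.012 rect [ 576. -310.] [23.6 65. ] 87.8
[252. 212.] 164 z50 0.010 rect [ 576.4 -305. ] [11.4 18. ] 87.7
case
[251. 171.] 2975 z50 0.066 rect [ 577.9 -253.9] [67.2 39.5] 87.2
4360
```

View pics/w5.png

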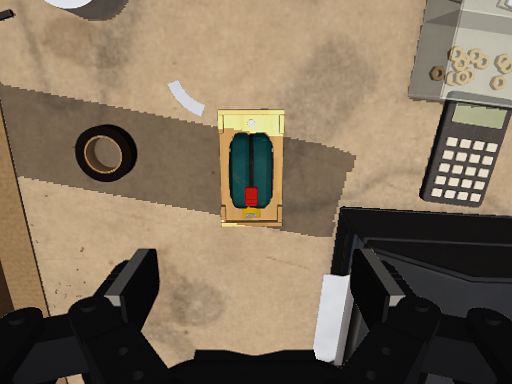

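The measure is at (251,171) inside its tray, 4 mm higher than on the bench, so it's seated. Next is the glue stick, with the closing axis at 28°, across the line of its look-alikes.

drive_tool --commands '[{"dp":[-0.01,0.035,0.002],"delta_rot":[0,0,0.038],"hand":0.085},{"dp":[-0.01,0.035,0.002],"delta_rot":[0,0,0.038],"hand":0.085},{"dp":[-0.01,0.035,0.002],"delta_rot":[0,0,0.038],"hand":0.085},{"dp":[-0.01,0.035,0.002],"delta_rot":[0,0,0.038],"hand":0.085},{"dp":[-0.01,0.035,0.002],"delta_rot":[0,0,0.038],"hand":0.085},{"dp":[-0.01,0.035,0.002],"delta_rot":[0,0,0.038],"hand":0.085},{"dp":[-0.01,0.035,0.002],"delta_rot":[0,0,0.038],"hand":0.085},{"dp":[-0.01,0.035,0.002],"delta_rot":[0,0,0.038],"hand":0.085},{"dp":[-0.01,0.035,0.002],"delta_rot":[0,0,0.038],"hand":0.085},{"dp":[-0.01,0.035,0.002],"delta_rot":[0,0,0.038],"hand":0.085},{"dp":[-0.01,0.035,0.002],"delta_rot":[0,0,0.038],"hand":0.085},{"dp":[-0.01,0.035,0.002],"delta_rot":[0,0,0.038],"hand":0.085},{"dp":[-0.01,0.035,0.002],"delta_rot":[0,0,0.038],"hand":0.085},{"dp":[-0.01,0.035,0.002],"delta_rot":[0,0,0.038],"hand":0.085},{"dp":[0,0,0],"delta_rot":[0,0,0],"hand":0.085},{"dp":[0,0,0],"delta_rot":[0,0,0],"hand":0.085}]'

```text
time_s: 16.0
position: [0.4364, 0.2365, 0.2195]
tool_rot: [-0.0, 0.513, 0.858, -0.001]
ft_force: [-0.0, -0.6, -0.5]
grip_width: 0.0851
gripper_force: 0.0
```

```bash
python3 - <<'E'
from h import *
st(); im,d,p=grab('wrist'); save(im,'w6.png'); C=cloud(p,d)
comps(C,im,d,(C[...,2]>0.088)&(C[...,2]<.11),(.35,.55,.1,.33),60)
E
```

```text
t 16.0 p [436.4 236.5 219.5] close axis 28.3 deg f [-0.  -0.6 -0.5] w 85.1 gf 0 q [ 0.17  0.08 -0.79  1.81  0.06  1.27 -0.14]
[251.  98.] 1090 z50 0.095 rect [402.1 294.5] [28.8 28.9] 89.5
[258. 182.] 908 z50 0.095 rect [440.  236.9] [28.2 27.8] 7.1
[251. 257.] 771 z50 0.095 rect [468.2 171.5] [28.  27.5] 75.5
```

View pics/w6.png

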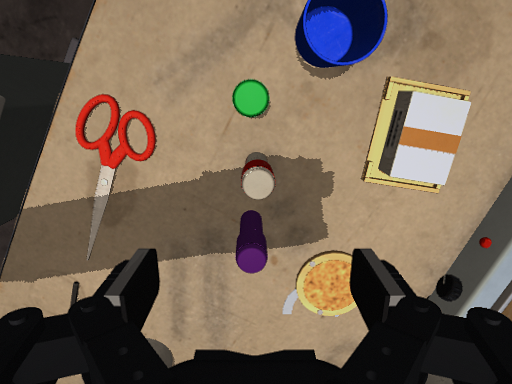

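The white/red stick is at pixel (258,182), with green at (251,98) and purple at (251,250). It measures (440,237).

drive_tool --commands '[{"dp":[0.0035,0.0005,-0.03],"delta_rot":[0,0,0],"hand":0.065},{"dp":[0,0,-0.04],"delta_rot":[0,0,0],"hand":0.065},{"dp":[0,0,-0.04],"delta_rot":[0,0,0],"hand":0.065},{"dp":[0,0,-0.035],"delta_rot":[0,0,0],"hand":0.065},{"dp":[0,0,-0.02],"delta_rot":[0,0,0],"hand":0.065},{"dp":[0,0,-0.01],"delta_rot":[0,0,0],"hand":0.065},{"dp":[0,0,0],"delta_rot":[0,0,0],"hand":0.065},{"dp":[0,0,0],"delta_rot":[0,0,0],"hand":0.02},{"dp":[0,0,0],"delta_rot":[0,0,0],"hand":0.02},{"dp":[0,0,0],"delta_rot":[0,0,0],"hand":0.02},{"dp":[0,0,0],"delta_rot":[0,0,0],"hand":0.02},{"dp":[0,0,0],"delta_rot":[0,0,0],"hand":0.02},{"dp":[0,0,0],"delta_rot":[0,0,0],"hand":0.02}]'

```text
time_s: 17.35
position: [0.4417, 0.2366, 0.0464]
tool_rot: [0.001, 0.514, 0.858, 0.001]
ft_force: [-0.7, -1.4, 7.7]
grip_width: 0.0265
gripper_force: 59.0
```

drive_tool --commands '[{"dp":[0,0,0.02],"delta_rot":[0,0,0],"hand":0.02},{"dp":[0,0,0.04],"delta_rot":[0,0,0],"hand":0.02},{"dp":[0,0,0.04],"delta_rot":[0,0,0],"hand":0.02},{"dp":[0,0,0.04],"delta_rot":[0,0,0],"hand":0.02},{"dp":[0.0155,-0.0298,0],"delta_rot":[0,0,0],"hand":0.02},{"dp":[0.0155,-0.0298,0],"delta_rot":[0,0,0],"hand":0.02},{"dp":[0.0155,-0.0298,0],"delta_rot":[0,0,0],"hand":0.02},{"dp":[0.0155,-0.0298,0],"delta_rot":[0,0,0],"hand":0.02},{"dp":[0.0155,-0.0298,0],"delta_rot":[0,0,0],"hand":0.02},{"dp":[0.0155,-0.0298,0],"delta_rot":[0,0,0],"hand":0.02},{"dp":[0.0155,-0.0298,0],"delta_rot":[0,0,0],"hand":0.02},{"dp":[0.0155,-0.0298,0],"delta_rot":[0,0,0],"hand":0.02},{"dp":[0.0155,-0.0298,0],"delta_rot":[0,0,0],"hand":0.02},{"dp":[0.0155,-0.0298,0],"delta_rot":[0,0,0],"hand":0.02},{"dp":[0,0,0],"delta_rot":[0,0,0],"hand":0.02},{"dp":[0,0,0],"delta_rot":[0,0,0],"hand":0.02}]'

```text
time_s: 18.95
position: [0.5958, -0.0622, 0.1851]
tool_rot: [-0.0, 0.515, 0.857, 0.0]
ft_force: [-1.1, 0.6, -1.0]
grip_width: 0.0273
gripper_force: 59.0
```

```bash
python3 - <<'E'
from h import *
st(); im,d,p=grab('wrist'); save(im,'w7.png'); C=cloud(p,d)
m=(C[...,2]>0.019)&(C[...,2]<.03)
comps(C,im,d,m,(.53,.66,-.13,.0),60)
P=C[m&(d>0)&(abs(C[...,0]-.596)<.06)&(abs(C[...,1]+.061)<.06)]
A=np.c_[2*P[:,:2],np.ones(len(P))]; s=np.linalg.lstsq(A,(P[:,:2]**2).sum(1),rcond=None)[0]
print('circle',s[:2],np.sqrt(s[2]+s[0]**2+s[1]**2))
z=dict(np.load('top0.npz')); C=cloud(z,z['d']); comps(C,z['im'],z['d'],(C[...,2]>.018)&(C[...,2]<.035),(.53,.66,-.13,.0),20)
E
```

```text
t 18.9 p [595.8 -62.2 185.1] close axis 28.0 deg f [-1.1  0.6 -1. ] w 27.3 gf 59 q [ 0.49  0.31 -0.56  1.63  0.17  1.25  0.39]
[255. 171.] 977 z50 0.024 rect [596.8 -61.3] [55.8 55.7] 24.5
circle [ 0.59641186 -0.06104909] 0.025687174597583035
[273. 158.] 100 z50 0.023 rect [595.5 -60.1] [53.6 56. ] 45.4
```

View pics/w7.png

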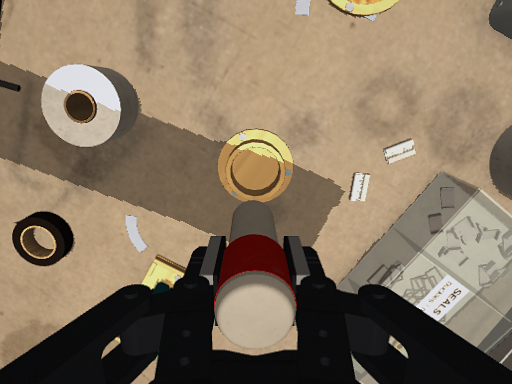

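The socket is at pixel (255,168), centre (596.5,-61). The stick is upright in the gripper at (255,300), right over it. Lowering.

drive_tool --commands '[{"dp":[0.0007,0.001,-0.02],"delta_rot":[0,0,0],"hand":0.02},{"dp":[0,0,-0.035],"delta_rot":[0,0,0],"hand":0.02},{"dp":[0,0,-0.03],"delta_rot":[0,0,0],"hand":0.02},{"dp":[0,0,-0.02],"delta_rot":[0,0,0],"hand":0.02},{"dp":[0,0,-0.015],"delta_rot":[0,0,0],"hand":0.02},{"dp":[0,0,-0.008],"delta_rot":[0,0,0],"hand":0.02},{"dp":[0,0,-0.004],"delta_rot":[0,0,0],"hand":0.02},{"dp":[0,0,-0.002],"delta_rot":[0,0,0],"hand":0.02},{"dp":[0,0,0],"delta_rot":[0,0,0],"hand":0.02},{"dp":[0,0,0],"delta_rot":[0,0,0],"hand":0.02}]'

```text
time_s: 20.0
position: [0.5971, -0.0607, 0.0521]
tool_rot: [0.001, 0.514, 0.858, 0.0]
ft_force: [-0.2, -0.4, 0.1]
grip_width: 0.0269
gripper_force: 58.9
```

drive_tool --commands '[{"dp":[0,0,-0.0015],"delta_rot":[0,0,0],"hand":0.02},{"dp":[0,0,-0.0005],"delta_rot":[0,0,0],"hand":0.02},{"dp":[0,0,0],"delta_rot":[0,0,0],"hand":0.05},{"dp":[0,0,0],"delta_rot":[0,0,0],"hand":0.05},{"dp":[0,0,0],"delta_rot":[0,0,0],"hand":0.05},{"dp":[0,0,0.02],"delta_rot":[0,0,0],"hand":0.05},{"dp":[0,0,0.04],"delta_rot":[0,0,0],"hand":0.06},{"dp":[0,0,0.04],"delta_rot":[0,0,0],"hand":0.085},{"dp":[0,0,0.04],"delta_rot":[0,0,0],"hand":0.085},{"dp":[0,0,0.02],"delta_rot":[0,0,0],"hand":0.085},{"dp":[0,0,0],"delta_rot":[0,0,0],"hand":0.085}]'

```text
time_s: 21.1
position: [0.5983, -0.0606, 0.2129]
tool_rot: [0.003, 0.514, 0.858, 0.001]
ft_force: [1.4, -0.3, -0.4]
grip_width: 0.0852
gripper_force: 0.0
```

```bash
python3 - <<'E'
from h import *
st(); im,d,p=grab('wrist'); C=cloud(p,d)
comps(C,im,d,(C[...,2]>0.085)&(C[...,2]<.12),(.53,.66,-.13,.0),60)
z=dict(np.load('top0.npz')); C=cloud(z,z['d']); comps(C,z['im'],z['d'],(C[...,2]>.012)&(C[...,2]<.035),(.39,.48,-.28,-.19),20)
E
```

```text
t 21.1 p [598.3 -60.6 212.9] close axis 28.1 deg f [ 1.4 -0.3 -0.4] w 85.2 gf 0 q [ 0.49  0.29 -0.57  1.59  0.16  1.3   0.39]
[253. 182.] 1063 z50 0.100 rect [597.3 -59.9] [29.  28.2] 25.8
[334. 213.] 195 z50 0.019 rect [ 430.9 -233.8] [55.8 53.3] 89.8
```

The glue top is at 100 mm, centred and upright. Next is the black tape.

drive_tool --commands '[{"dp":[-0.0167,-0.0173,0],"delta_rot":[0,0,-0.099],"hand":0.085},{"dp":[-0.0167,-0.0173,0],"delta_rot":[0,0,-0.099],"hand":0.085},{"dp":[-0.0167,-0.0173,0],"delta_rot":[0,0,-0.099],"hand":0.085},{"dp":[-0.0167,-0.0173,0],"delta_rot":[0,0,-0.099],"hand":0.085},{"dp":[-0.0167,-0.0173,0],"delta_rot":[0,0,-0.099],"hand":0.085},{"dp":[-0.0167,-0.0173,0],"delta_rot":[0,0,-0.099],"hand":0.085},{"dp":[-0.0167,-0.0173,0],"delta_rot":[0,0,-0.099],"hand":0.085},{"dp":[-0.0167,-0.0173,0],"delta_rot":[0,0,-0.099],"hand":0.085},{"dp":[-0.0167,-0.0173,0],"delta_rot":[0,0,-0.099],"hand":0.085},{"dp":[-0.0167,-0.0173,0],"delta_rot":[0,0,-0.099],"hand":0.085},{"dp":[0,0,0],"delta_rot":[0,0,0],"hand":0.085},{"dp":[0,0,0],"delta_rot":[0,0,0],"hand":0.085}]'

```text
time_s: 22.35
position: [0.4289, -0.2336, 0.2082]
tool_rot: [-0.001, 0.86, 0.511, -0.0]
ft_force: [0.9, 0.5, 0.1]
grip_width: 0.0851
gripper_force: 0.0
```

```bash
python3 - <<'E'
from h import *
st(); im,d,p=grab('wrist'); save(im,'w8.png'); C=cloud(p,d)
comps(C,im,d,(C[...,2]>0.013)&(C[...,2]<.03),(.37,.5,-.3,-.17),60)
E
```

```text
t 22.4 p [ 428.9 -233.6  208.2] close axis -28.6 deg f [0.9 0.5 0.1] w 85.1 gf 0 q [ 0.74  0.04 -0.34  1.86  0.01  1.24 -0.1 ]
[258. 164.] 1552 z50 0.019 rect [ 432.8 -235.6] [55.7 55.8] 15.5
```

View pics/w8.png

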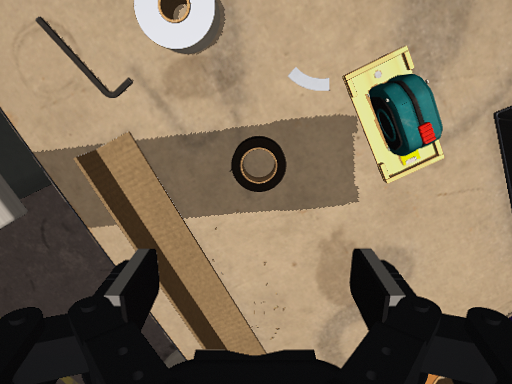

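The tape is alone at (258,164), centre (433,-235.6), 56 mm across, 19 mm high.

drive_tool --commands '[{"dp":[0.004,-0.002,-0.03],"delta_rot":[0,0,0],"hand":0.078},{"dp":[0,0,-0.04],"delta_rot":[0,0,0],"hand":0.078},{"dp":[0,0,-0.04],"delta_rot":[0,0,0],"hand":0.078},{"dp":[0,0,-0.04],"delta_rot":[0,0,0],"hand":0.078},{"dp":[0,0,-0.03],"delta_rot":[0,0,0],"hand":0.078},{"dp":[0,0,-0.015],"delta_rot":[0,0,0],"hand":0.078},{"dp":[0,0,-0.01],"delta_rot":[0,0,0],"hand":0.078},{"dp":[0,0,-0.004],"delta_rot":[0,0,0],"hand":0.078},{"dp":[0,0,0],"delta_rot":[0,0,0],"hand":0.078},{"dp":[0,0,0],"delta_rot":[0,0,0],"hand":0.045},{"dp":[0,0,0],"delta_rot":[0,0,0],"hand":0.045},{"dp":[0,0,0],"delta_rot":[0,0,0],"hand":0.045},{"dp":[0,0,0],"delta_rot":[0,0,0],"hand":0.045},{"dp":[0,0,0],"delta_rot":[0,0,0],"hand":0.045},{"dp":[0,0,0],"delta_rot":[0,0,0],"hand":0.045}]'

```text
time_s: 23.9
position: [0.4343, -0.236, 0.0018]
tool_rot: [0.001, 0.86, 0.511, 0.0]
ft_force: [-1.8, 2.2, 8.6]
grip_width: 0.0538
gripper_force: 62.0
```

drive_tool --commands '[{"dp":[0,0,0.02],"delta_rot":[0,0,0],"hand":0.045},{"dp":[0,0,0.04],"delta_rot":[0,0,0],"hand":0.045},{"dp":[0,0,0.04],"delta_rot":[0,0,0],"hand":0.045},{"dp":[0,0,0.04],"delta_rot":[0,0,0],"hand":0.045},{"dp":[0.0135,0.032,0],"delta_rot":[0,0,0.05],"hand":0.045},{"dp":[0.0135,0.032,0],"delta_rot":[0,0,0.05],"hand":0.045},{"dp":[0.0135,0.032,0],"delta_rot":[0,0,0.05],"hand":0.045},{"dp":[0.0135,0.032,0],"delta_rot":[0,0,0.05],"hand":0.045},{"dp":[0.0135,0.032,0],"delta_rot":[0,0,0.05],"hand":0.045},{"dp":[0.0135,0.032,0],"delta_rot":[0,0,0.05],"hand":0.045},{"dp":[0.0135,0.032,0],"delta_rot":[0,0,0.05],"hand":0.045},{"dp":[0.0135,0.032,0],"delta_rot":[0,0,0.05],"hand":0.045},{"dp":[0.0135,0.032,0],"delta_rot":[0,0,0.05],"hand":0.045},{"dp":[0.0135,0.032,0],"delta_rot":[0,0,0.05],"hand":0.045},{"dp":[0.0135,0.032,0],"delta_rot":[0,0,0.05],"hand":0.045},{"dp":[0.0135,0.03,0],"delta_rot":[0,0,0.05],"hand":0.045},{"dp":[0,0,0],"delta_rot":[0,0,0],"hand":0.045},{"dp":[0,0,0],"delta_rot":[0,0,0],"hand":0.045}]'

```text
time_s: 25.7
position: [0.5956, 0.147, 0.1406]
tool_rot: [0.0, 0.67, 0.742, 0.0]
ft_force: [-0.5, -0.0, -0.7]
grip_width: 0.054
gripper_force: 63.7
```

```bash
python3 - <<'E'
from h import *
st(); im,d,p=grab('wrist'); save(im,'w9.png'); C=cloud(p,d)
m=(C[...,2]>0.005)&(C[...,2]<.014)
comps(C,im,d,m,(.53,.66,.08,.21),60)
comps(C,im,d,(C[...,2]>.12)&(C[...,2]<.185),(.53,.66,.08,.21),60)
z=dict(np.load('top0.npz')); C=cloud(z,z['d'])
hsv=cv2.cvtColor(z['im'],cv2.COLOR_RGB2HSV)
comps(C,z['im'],z['d'],(C[...,2]>.005)&(C[...,2]<.015),(.53,.66,.08,.21),20)
E
```

```text
t 25.7 p [595.6 147.  140.6] close axis 5.8 deg f [-0.5 -0.  -0.7] w 54.0 gf 64 q [ 0.2   0.4  -0.65  1.64  0.26  1.19 -0.4 ]
[252. 170.] 6387 z50 0.009 rect [593.5 154.1] [89.3 70.9] 6.5
[254. 267.] 14696 z50 0.158 rect [598.  150.9] [65.8 61. ] 42.9
[205. 161.] 602 z50 0.009 rect [592.3 145.5] [88.  87.3] 0.9
```

View pics/w9.png

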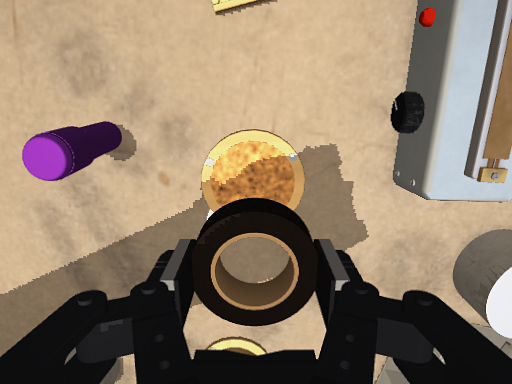

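The pad at (252,180) has its centre at about (594,145), and the tape is level in the gripper. Lowering.

drive_tool --commands '[{"dp":[-0.0016,-0.002,-0.02],"delta_rot":[0,0,0],"hand":0.045},{"dp":[0,0,-0.035],"delta_rot":[0,0,0],"hand":0.045},{"dp":[0,0,-0.03],"delta_rot":[0,0,0],"hand":0.045},{"dp":[0,0,-0.02],"delta_rot":[0,0,0],"hand":0.045},{"dp":[0,0,-0.015],"delta_rot":[0,0,0],"hand":0.045},{"dp":[0,0,-0.006],"delta_rot":[0,0,0],"hand":0.045},{"dp":[0,0,-0.003],"delta_rot":[0,0,0],"hand":0.045},{"dp":[0,0,0],"delta_rot":[0,0,0],"hand":0.045},{"dp":[0,0,0],"delta_rot":[0,0,0],"hand":0.045}]'

```text
time_s: 26.65
position: [0.5946, 0.1444, 0.0123]
tool_rot: [0.0, 0.671, 0.742, 0.001]
ft_force: [0.0, 0.1, 0.0]
grip_width: 0.0541
gripper_force: 63.7
```

drive_tool --commands '[{"dp":[0,0,-0.0015],"delta_rot":[0,0,0],"hand":0.045},{"dp":[0,0,-0.001],"delta_rot":[0,0,0],"hand":0.045},{"dp":[0,0,0],"delta_rot":[0,0,0],"hand":0.045},{"dp":[0,0,0],"delta_rot":[0,0,0],"hand":0.07},{"dp":[0,0,0],"delta_rot":[0,0,0],"hand":0.07},{"dp":[0,0,0],"delta_rot":[0,0,0],"hand":0.07},{"dp":[0,0,0.02],"delta_rot":[0,0,0],"hand":0.07},{"dp":[0,0,0.04],"delta_rot":[0,0,0],"hand":0.085},{"dp":[0,0,0.04],"delta_rot":[0,0,0],"hand":0.085},{"dp":[0,0,0.04],"delta_rot":[0,0,0],"hand":0.085},{"dp":[0,0,0.04],"delta_rot":[0,0,0],"hand":0.085},{"dp":[0,0,0.02],"delta_rot":[0,0,0],"hand":0.085},{"dp":[0,0,0],"delta_rot":[0,0,0],"hand":0.085},{"dp":[0,0,0],"delta_rot":[0,0,0],"hand":0.085}]'

```text
time_s: 28.05
position: [0.5939, 0.1442, 0.2086]
tool_rot: [0.0, 0.671, 0.742, -0.0]
ft_force: [-0.0, -0.9, -0.4]
grip_width: 0.085
gripper_force: 0.0
```

```bash
python3 - <<'E'
from h import *
st(); im,d,p=grab('wrist'); save(im,'w10.png'); C=cloud(p,d)
print('pad');comps(C,im,d,(C[...,2]>0.005)&(C[...,2]<.04),(.53,.66,.08,.21),60)
print('tape');comps(C,im,d,(C[...,2]>0.019)&(C[...,2]<.04),(.53,.66,.08,.21),60)
t,d,p=grab('top'); C=cloud(p,d)
for z0,z1 in((.03,.055),(.06,.12)): comps(C,t,d,(C[...,2]>z0)&(C[...,2]<z1),(.38,.66,-.32,.43),60)
b=cv2.resize(t[130:245,90:410],(512,184)); save(np.vstack([im,b]),'w10.png')
E
```

```text
t 28.1 p [593.9 144.2 208.6] close axis 5.8 deg f [-0.  -0.9 -0.4] w 85.0 gf 0 q [ 0.22  0.34 -0.67  1.57  0.22  1.31 -0.37]
pad
[255. 161.] 5540 z50 0.009 rect [595. 145.] [88.4 89.4] 3.3
tape
[255. 166.] 1642 z50 0.027 rect [595. 144.] [55.5 55.9] 51.2
[136. 165.] 612 z50 0.039 rect [574.7 343.7] [63.1 86. ] 19.4
[339. 166.] 95 z50 0.045 rect [ 573.3 -254.7] [72.8 34. ] 85.2
[280. 210.] 367 z50 0.045 rect [439.8 -78.7] [67.6 57.4] 28.5
[112. 208.] 75 z50 0.042 rect [444.  397.3] [28.7 57.7] 68.1
[274. 153.] 113 z50 0.097 rect [595.  -59.8] [28.6 26.7] 86.9
[340. 161.] 204 z50 0.066 rect [ 576.  -250.6] [58.2 35.8] 89.4
[191. 199.] 86 z50 0.093 rect [465.2 174.5] [27.6 21.4] 26.7
[115. 209.] 181 z50 0.077 rect [437.7 381.6] [64.2 65. ] 44.2
[147. 222.] 117 z50 0.092 rect [401.1 294.4] [27.6 29. ] 63.5
```

View pics/w10.png

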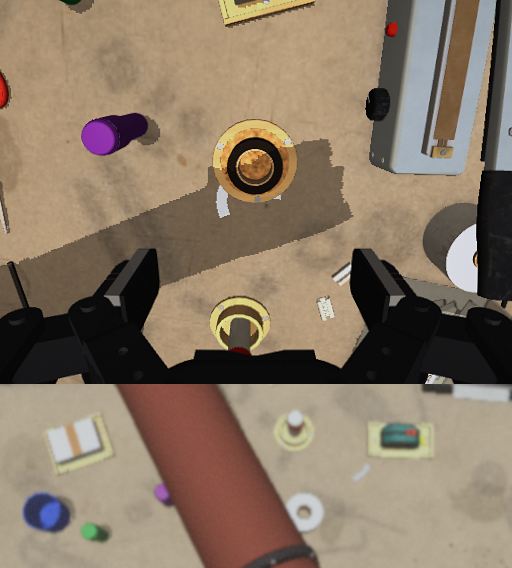

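The tape lies flat at (255,166), centred on the pad to within 1 mm with its top at 27 mm. The carton, measure and glue stick are in their holders, and the cup, label roll and look-alikes haven't moved. Handing in.

```bash
python3 -c "
from plant import *
print(hand_in())"
```

```text
the job is handed in; nothing more can be done
None
```

The job is handed in at about 28 s of the 112 s allowed: the carton, tape measure, glue stick and black tape were placed in that order, each measured seated in its holder and let go, with the label roll and cup left where they were.

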